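Finish the second course of a shielding wall in running bond

TASK

Finish the second course of the shielding wall in running bond: bed one half brick next to the glass window block, slide the two long bricks along the ridge towards it without lifting them off, so that every joint falls well inside a brick below, and close the open end with the other half brick. Leave no open joints, and press the finished course up against the window block until you feel it tight, but gently: the block must not be rammed. Do not disturb the pot, the bottle or the meter.

Things in the scene. Friction and masses are not known exactly. Their poses are not given: they have to be found in the camera images.
- wall: Fixed first course: white bricks end to end, 50 mm deep, flat top at z 44 mm, V ridge along it (7 high), on a steel plate 80 deep, 4 thick. Origin: bench level, under the ridge, near the window block's face. x across the wall, away from the robot; y along it towards the window. Joints at y 0, -100, -200 mm; open end at y -300 mm; at y > 0 the course runs on under the window.
- course_end (a point): The middle of the first course's open end, on its flat top: y = -300 mm, z = 44 mm in the wall's frame. The second course reaches from the window block to about here: half, long, long, half, with centres within 12 mm of y = -25, -100, -200 and -275 mm in the wall's frame, undersides at z = 44 mm.
- window: Viewing window on the first course at the wall's left end: fixed steel frame (60 deep, y 16 to 84 mm, top at z 104 mm); origin and axes as the wall's. In it a see-through green-tinted glass block, 50 deep, 48 long, z 44 to 104. Two jack screws set it, so its flat face, which the course butts against, stands anywhere from y = -12 to +12 mm: not reported, look or feel. Rigid; bears 25 N at most.
- long1: White plastic shielding brick, 100 mm long (its y), 50 deep (x), 40 high plus a V ridge along its top (7 high, 14 wide); a matching V groove (8 deep, 16 wide) along its underside beds on the ridge below with 1 mm side play. Flat ends. Origin: centre of its underside. Same after a half turn. About 0.2 kg. Loose on the first course, the nearer to the window; its end is 80 to 100 mm short of y 0.
- long2: White plastic shielding brick, 100 mm long (its y), 50 deep (x), 40 high plus a V ridge along its top (7 high, 14 wide); a matching V groove (8 deep, 16 wide) along its underside beds on the ridge below with 1 mm side play. Flat ends. Origin: centre of its underside. Same after a half turn. About 0.2 kg. Loose behind long1, with a gap. Takes a few N to slide; pushes on what it meets.
- half1: White plastic shielding brick, 50 mm long (its y), 50 deep (x), 40 high plus a V ridge along its top (7 high, 14 wide); a matching V groove (8 deep, 16 wide) along its underside beds on the ridge below with 1 mm side play. Flat ends. Origin: centre of its underside. Same after a half turn. 0.1 kg. One of two alike, ridge up on the bench before the wall.
- half2: White plastic shielding brick, 50 mm long (its y), 50 deep (x), 40 high plus a V ridge along its top (7 high, 14 wide); a matching V groove (8 deep, 16 wide) along its underside beds on the ridge below with 1 mm side play. Flat ends. Origin: centre of its underside. Same after a half turn. 0.1 kg. The other half brick; either may go to either end.
- pot: Bystander: dark metal source pot with a lid, 72 mm across, 74 mm high, standing behind the wall. Origin: centre of its underside.
- bottle: Bystander: glass bottle with a blue cap, 70 mm across, 140 mm high. Origin: centre of its underside.
- meter: Bystander: yellow hand-held survey meter, 75 by 140 mm, 77 mm high with its carrying handle. Origin: centre of its underside.

How it is judged:
By the outcome, as a careful person would: the job done as asked, in the order asked, and still so for the second after the job is handed in, with the robot touching nothing.
It also fails if it takes over 70 s, if anything falls off the work surface, if the arm or the gripper's body presses on something with over 40 N, if the wrist force passes 120 N, or if a joint passes its speed limit or range.

ROBOT

A 6-joint arm with a two-finger parallel gripper is mounted at the origin on the work surface. World frame = base frame: x ahead of the robot, y to its left, z up, the work surface at z = 0. Lengths are in m, angles in rad, forces in N, time in s.
With the tool pointing down it reaches from about 0.3 to 0.825 m from the base axis. Payload 5.4 kg.
Tool frame: the origin (TCP) lies midway between the tips of the shut fingers; the grasp point (between the pads) lies 19 mm behind it; z points along the fingers, y is the line along which they close (so a half turn about z gives the same grasp; the last joint's range is limited). The gripper opens to 92 mm and grips with 3 to 60 N. Pads are 20 mm wide; open, the fingers measure 128 mm over their backs; the gripper's body (75 mm by 189 mm) begins 69 mm behind the grasp point.
Start: joints at [-0.21, 0.158, 1.597, -0, 1.386, -0.21], TCP at [0.575, -0, 0.193] pointing down, gripper open.
Joint ranges: [-2.91, 2.91], [-0.94, 2.29], [0.18, 2.7], [-1.29, 4.43], [0.17, 2.64], [-3, 3]. Speed limits (rad/s): [2.57, 2.57, 3.14, 3.14, 3.14, 3.14].

INTERFACE

Orientations are given as a unit quaternion [x, y, z, w].
In Python, from bench import bot gives the robot as it stands.
- The arm moves only by the shell command python3 inch.py FILE [FORCE], which reads ROWS from the file FILE. ROWS is a JSON list of rows, 1 to 8 of them, each an object with the fields sx, sy, sz (the shift in m), ax, ay, az (a rotation vector in rad), finger_gap (the finger opening in m); a field left out counts as zero (the opening has to be given); each row shifts and turns the commanded pose from where the row before left it, along the tool's axes as they then stand; what a row does not reach is not made up. A row lasts 1/8 s, in which the tool goes at most 0.0625 m and 0.188 rad, less where a joint would pass 70% of its speed; a pose out of reach is approached as far as the arm can. The fingers move at their own pace and stop on an object; FORCE is the grip in N (left out, the last holds). Time passes only in rows, so rows that do not move let the fingers close. It prints the time, the measured TCP pose, the force, the opening and the grip force at its end. Input that does not fit is refused with a message, and nothing moves.
- bot.get_state(): the state, without advancing time (a new reading comes with each control period).
- bot.capture(name): name is "scene" or "side" or "wrist"; returns (picture, depth): 480x640x3 uint8, red, green, blue; 480x640 float32, m along the optical axis (not along the pixel's ray), 0 where there is no reading.
- bot.calibration(name): a dict with "intrinsics" (3x3 intrinsics, pixels), "rvec" (rotation vector, rad) and "tvec" (3), from world to camera coordinates, as OpenCV has them. Camera axes: x right, y down, z forward; pixel columns grow to the right and rows downward; lengths in m; the calibration is good to about 2 mm. The wrist camera is an equidistant fisheye: a pixel r from the principal point sees the ray r / f radians off the axis. A picture is of the moment at which its call begins: read the wrist's pose just before it. calibration takes no time and is no camera call; for the wrist camera it gives the pose at the moment of the call.
- bot.close_job(): hands the job in; it is judged then, once.
The state is a dict: "t": time; "joint_pos": joint angles; "joint_vel": joint speeds; "effort": joint torques, N m; "tool_pos": TCP position; "orientation": TCP orientation; "force": force on the tool from outside, world axes, zero at the start; "wrist_torque": the same for the moment, N m; "grip_width": finger opening in m; "finger_force": force on a finger pad.
Only numpy, scipy, OpenCV 4.12 (cv2) and the standard library are available. Lean on these libraries where they do the work, as an engineer would, in place of code of your own. Each camera call takes 0.05 s, during which the arm holds its last target. There are 200 camera calls.

## Working session

There is one attempt and no reset: what is moved stays moved. The work goes in short steps, Python scripts to look and compute and a shell command to move; the robot and the scene stay as the last step left them, time stands still between calls to the robot, and variables do not carry over. Pictures are saved under pics/ and viewed, at most 10 in all, crops included, and the job is handed in when it is done.

```bash
ls; mkdir -p pics; python3 - <<'E'
from bench import bot
import cv2,numpy as np
s=bot.get_state();print(s)
for n in("scene","side"):
    p,d=bot.capture(n);cv2.imwrite(f"pics/{n}0.png",p[:,:,::-1]);np.save(f"pics/{n}0.npy",d);c=bot.calibration(n);print(n,c)
E
```

```text
bench.py
inch.py
pics
{'t': 0.0, 'joint_pos': array([-2.10067893e-01,  1.59043061e-01,  1.59824526e+00, -1.24074567e-05,
        1.38621609e+00, -2.10129749e-01]), 'joint_vel': array([ 0.00018401, -0.0010288 , -0.00079936, -0.00017281, -0.00121421,
       -0.00094156]), 'effort': array([ 4.79022274e-04, -3.85570908e+01, -3.22103977e+01,  7.00944406e-02,
        3.78346047e-02, -1.56143192e-04]), 'tool_pos': array([5.74318985e-01, 1.38238227e-04, 1.92415820e-01]), 'orientation': array([ 7.07083779e-01,  7.07129136e-01, -5.25194698e-04, -7.98691008e-04]), 'force': array([0.01605487, 0.10309273, 0.98907285]), 'wrist_torque': array([-0.01521527, -0.03542399, -0.03272502]), 'finger_force': 0.0, 'grip_width': 0.09213870816724197}
scene {'intrinsics': array([[491.93751744,   0.        , 324.99395794],
       [  0.        , 491.93751744, 237.22946139],
       [  0.        ,   0.        ,   1.        ]]), 'rvec': array([ 1.39465567,  1.87888558, -1.04078984]), 'tvec': array([ 0.15798311, -0.24202675,  1.75689154])}
side {'intrinsics': array([[470.07853094,   0.        , 316.40990761],
       [  0.        , 470.07853094, 243.25533658],
       [  0.        ,   0.        ,   1.        ]]), 'rvec': array([ 2.26377419, -0.75491261,  0.28639315]), 'tvec': array([-0.47840901,  0.29415221,  0.84734283])}
```

View pics/scene0.png

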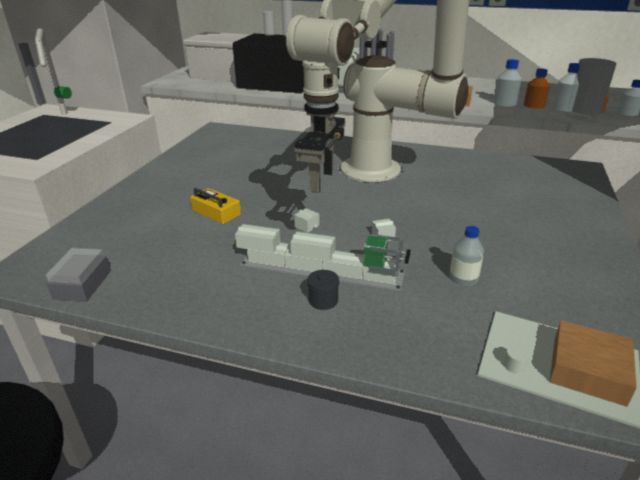

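View pics/side0.png

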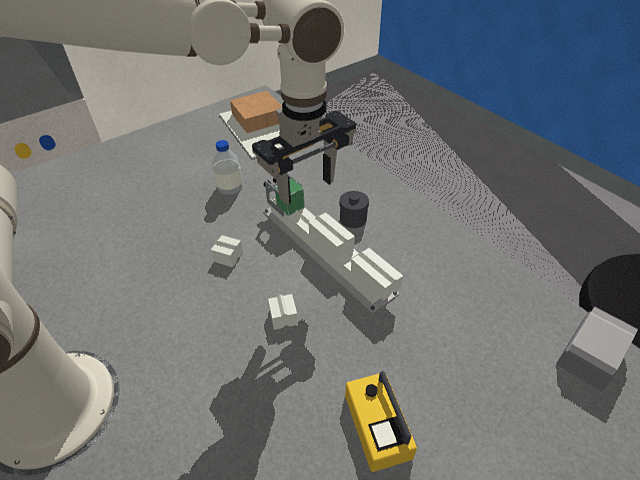

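```bash
cat > h.py <<'E'
import cv2,numpy as np
from bench import bot
def cloud(n,d):
    c=bot.calibration(n);R=cv2.Rodrigues(c["rvec"])[0];K=c["intrinsics"]
    v,u=np.mgrid[:480,:640];X=np.stack([(u-K[0,2])/K[0,0]*d,(v-K[1,2])/K[1,1]*d,d],-1)
    P=(X-c["tvec"])@R; P[d<=0]=np.nan; return P
def pix(n,P):
    c=bot.calibration(n);return cv2.projectPoints(np.float64(P).reshape(-1,1,3),c["rvec"],c["tvec"],c["intrinsics"],None)[0].reshape(-1,2)
E
python3 - <<'E'
from h import *
d=np.load("pics/side0.npy");P=cloud("side",d);p=cv2.imread("pics/side0.png")
# orthophoto heightmap
x0,x1,y0,y1=.3,.8,-.35,.25;S=1000
img=np.zeros((500,600,3),np.uint8)
for n in("side",):
    m=(P[...,0]>x0)&(P[...,0]<x1)&(P[...,1]>y0)&(P[...,1]<y1)&(P[...,2]<.16)&(P[...,2]>-.02)
    for q,col in zip(P[m],p[m]):
        z=q[2]; img[int((x1-q[0])*S),int((y1-q[1])*S)]=cv2.applyColorMap(np.uint8([[max(0,min(255,z*2200))]]),cv2.COLORMAP_JET)[0,0]
img=cv2.dilate(img,np.ones((3,3)));cv2.imwrite("pics/ortho.png",img)
for z,w in((.084,"2nd top"),(.044,"1st top/half ridge"),(.040,"half"),(.0,"bench")):
    pass
for u,v in[(330,230),(370,275),(227,250),(283,310),(353,200),(340,245),(380,262),(310,222)]:print(u,v,P[v,u].round(4))
E
```

```text
330 230 [ 0.6261 -0.011   0.0824]
370 275 [ 0.6097 -0.1635  0.0837]
227 250 [0.4302 0.115  0.0382]
283 310 [ 0.4369 -0.1033  0.0432]
353 200 [0.741  0.0476 0.0697]
340 245 [ 0.6149 -0.0605  0.0825]
380 262 [ 0.65   -0.1486  0.0823]
310 222 [0.6059 0.0362 0.083 ]
```

View pics/ortho.png

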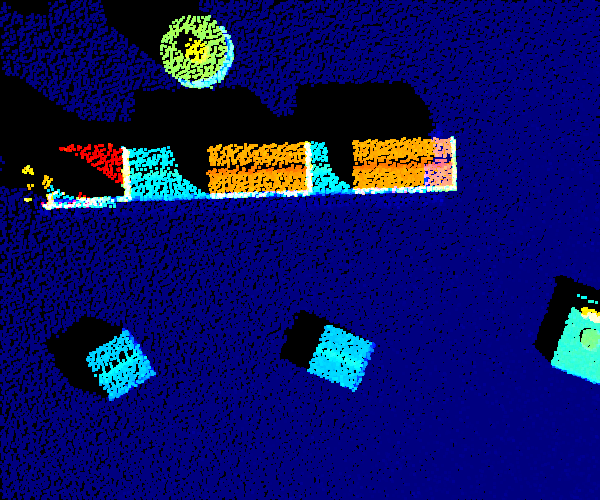

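```bash
python3 - <<'E'
from h import *
d=np.load("pics/side0.npy");P=cloud("side",d).reshape(-1,3);P=P[~np.isnan(P[:,0])]
def fit(nm,lo,hi):
    m=np.all((P>lo)&(P<hi),1);Q=P[m]
    r=cv2.minAreaRect(Q[:,:2].astype(np.float32)*1000);print(nm,m.sum(),np.round(r[0],1),np.round(r[1],1),round(r[2],2), 'z',np.median(Q[:,2]).round(4))
    t=Q[Q[:,2]>np.median(Q[:,2])+.0045]
    if len(t)>8:
        v=np.polyfit(t[:,1],t[:,0],1);print('  ridge n',len(t),'x=%.4f*y+%.4f'%tuple(v), 'ypeak',t[:,1].min(),t[:,1].max())
fit("long1",(.58,-.07,.078),(.68,.05,.1))
fit("long2",(.58,-.22,.078),(.68,-.09,.1))
fit("halfL",(.38,.08,.034),(.49,.18,.06))
fit("halfR",(.38,-.14,.034),(.49,-.03,.06))
fit("glass",(.58,.1,.098),(.68,.2,.11))
fit("first",(.58,.085,.038),(.68,.125,.056))
fit("pot",(.68,.0,.06),(.8,.1,.1))
fit("wall end",(.55,-.22,.01),(.7,-.16,.038))
Q=P[np.all((P>(.6,.1,.05))&(P<(.67,.15,.1)),1)];print('face',np.percentile(Q[:,1],[5,20,50,80,95]),len(Q))
Q=P[np.all((P>(.6,-.3,.012))&(P<(.67,-.1,.038)),1)];print('end1',np.percentile(Q[:,1],[5,20,50,80,95]),len(Q))
Q=P[np.all((P>(.6,-.3,.05))&(P<(.67,-.17,.078)),1)];print('end2',np.percentile(Q[:,1],[5,20,50,80,95]),len(Q))
Q=P[np.all((P>(.6,-.09,.05))&(P<(.67,-.02,.078)),1)];print('endl1',np.percentile(Q[:,1],[5,20,50,80,95]),len(Q))
E
python3 - <<'E'
import cv2
p=cv2.imread("pics/side0.png")[170:330,200:420];cv2.imwrite("pics/crop1.png",cv2.resize(p,None,fx=3.6,fy=3.6,interpolation=2))
E
```

```text
long1 783 [629.9 -10. ] [ 51.6 104.1] 1.42 z 0.0828
  ridge n 72 x=-0.0249*y+0.6285 ypeak -0.05892251064928814 0.04075283824198143
long2 980 [ 634.8 -154.3] [ 52.4 101.7] 2.27 z 0.083
  ridge n 86 x=-0.0326*y+0.6284 ypeak -0.2044261582386255 -0.1045088378885276
halfL 392 [435.  130.7] [52. 53.] 31.63 z 0.0387
  ridge n 38 x=-0.6596*y+0.5194 ypeak 0.10928585416436924 0.1495619523908696
halfR 545 [442.4 -91.1] [52.1 50.3] 66.95 z 0.039
  ridge n 47 x=0.3995*y+0.4786 ypeak -0.11441139731226309 -0.0672132083373932
glass 214 [623.7 160.3] [78.8 62.2] 89.48 z 0.1019
first 286 [626.1 105. ] [51.6 39.8] 0.19 z 0.0433
  ridge n 44 x=-0.0790*y+0.6327 ypeak 0.08806239238988103 0.12490940638806543
pot 430 [749.1  53.1] [71.9 67.8] 51.47 z 0.0626
  ridge n 60 x=0.1559*y+0.7390 ypeak 0.04179500062511693 0.06372503287361195
wall end 83 [ 614.1 -172.2] [12.7 24.1] 43.33 z 0.022
  ridge n 26 x=-0.1996*y+0.5769 ypeak -0.17755840778154194 -0.16149014355084582
face [0.12113707 0.12240603 0.12375931 0.12543543 0.14045737] 292
end1 [-0.17666592 -0.1711772  -0.14548015 -0.1191895  -0.1049434 ] 231
end2 [-0.20526364 -0.20448102 -0.2032186  -0.18546321 -0.1737538 ] 263
endl1 [-0.0604088  -0.059334   -0.05776117 -0.04024043 -0.02566786] 247
```

View pics/crop1.png

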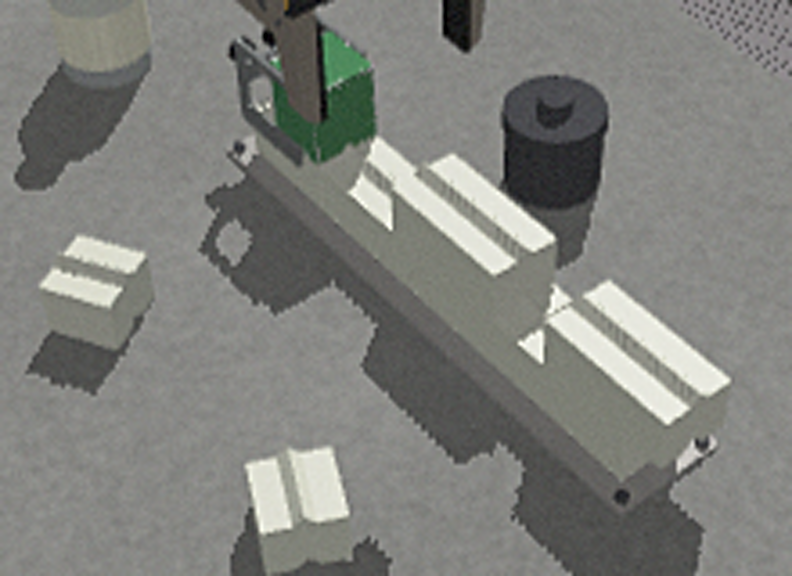

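```bash
cat >> h.py <<'E'
def wcloud(d,c):
    R=cv2.Rodrigues(c["rvec"])[0];K=c["intrinsics"];v,u=np.mgrid[:480,:640]
    a=(u-K[0,2])/K[0,0];b=(v-K[1,2])/K[1,1];t=np.hypot(a,b)+1e-9;k=np.tan(np.minimum(t,1.45))/t
    P=(np.stack([a*k*d,b*k*d,d],-1)-c["tvec"])@R;P[(d<=0)|(t>1.4)]=np.nan;return P
def wshot(n):
    c=bot.calibration("wrist");p,d=bot.capture("wrist");cv2.imwrite(f"pics/{n}.png",p[:,:,::-1]);return p,wcloud(d,c)
E
python3 - <<'E'
from h import *
c=bot.calibration("wrist");R=cv2.Rodrigues(c["rvec"])[0];print(c["intrinsics"],-R.T@c["tvec"],R.round(2))
p,P=wshot("w0");np.save("pics/w0.npy",P)
Q=P.reshape(-1,3);Q=Q[~np.isnan(Q[:,0])]
def fit(nm,lo,hi):
    m=np.all((Q>lo)&(Q<hi),1);S=Q[m]
    if len(S)<20: print(nm,len(S));return
    r=cv2.minAreaRect(S[:,:2].astype(np.float32)*1000);print(nm,m.sum(),np.round(r[0],1),np.round(r[1],1),round(r[2],2),np.median(S[:,2]).round(4))
    t=S[S[:,2]>np.median(S[:,2])+.0045]
    if len(t)>8: print('  ridge n',len(t),'x=%.4f*y+%.4f'%tuple(np.polyfit(t[:,1],t[:,0],1)),t[:,1].min(),t[:,1].max())
fit("long1",(.58,-.07,.078),(.68,.05,.1))
fit("long2",(.58,-.22,.078),(.68,-.09,.1))
fit("halfL",(.38,.08,.034),(.49,.18,.06))
fit("halfR",(.38,-.14,.034),(.49,-.03,.06))
S=Q[np.all((Q>(.6,.1,.05))&(Q<(.67,.15,.1)),1)];print('face',np.percentile(S[:,1],[5,20,50,80,95]),len(S)) if len(S) else 0
# bottle, from side
P=cloud("side",np.load("pics/side0.npy")).reshape(-1,3);S=P[np.all((P>(.4,.15,.1))&(P<(.75,.4,.2)),1)];print('bottle',len(S),np.percentile(S,[2,50,98],axis=0).round(3))
E
```

```text
[[371.64829954   0.         318.72587384]
 [  0.         371.64829954 238.63406258]
 [  0.           0.           1.        ]] [0.57415594 0.07970332 0.38305802] [[ 1.    0.   -0.  ]
 [ 0.   -0.96  0.28]
 [-0.   -0.28 -0.96]]
long1 6605 [628.6  -7.2] [ 50.5 101.5] 1.73 0.0836
  ridge n 570 x=-0.0352*y+0.6282 -0.05747377846234563 0.042754027864369305
long2 2374 [ 633.4 -152.4] [ 50.8 102.1] 1.92 0.0835
  ridge n 199 x=-0.0312*y+0.6282 -0.20201607940294075 -0.10227496518193431
halfL 2503 [433.6 132.7] [51.4 51.3] 31.65 0.0395
  ridge n 219 x=-0.6233*y+0.5168 0.11153013149819022 0.1544879788547243
halfR 630 [424.5 -75.6] [56.7 26. ] 41.33 0.0394
  ridge n 20 x=0.8665*y+0.5077 -0.0718827889352234 -0.06476933056322794
face [0.1240659  0.12458748 0.1251183  0.12566775 0.12610308] 527
bottle 382 [[0.545 0.153 0.1  ]
 [0.567 0.345 0.111]
 [0.652 0.368 0.139]]
```

View pics/w0.png

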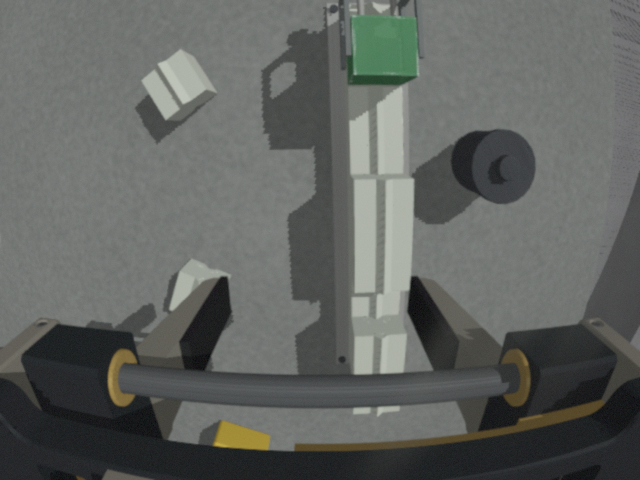

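w0 shows the glass face edge at v≈84 (u 350–415). long1 runs from v 177 to 293 and long2 starts at v≈330. One half brick is at (180,85); the other is partly hidden by a finger at (195,285). The pot is at (495,165). First I'll go to the left half brick.

```bash
echo '[{"sx": 0.0332,"sy": -0.0352,"finger_gap": 0.092},{"sx": 0.0332,"sy": -0.0352,"finger_gap": 0.092},{"sx": 0.0331,"sy": -0.0352,"finger_gap": 0.092},{"sx": 0.0331,"sy": -0.0351,"finger_gap": 0.092},{"sz": 0.035,"az": -0.185,"finger_gap": 0.092},{"sz": 0.035,"az": -0.185,"finger_gap": 0.092},{"sz": 0.03,"az": -0.185,"finger_gap": 0.092},{"finger_gap": 0.092}]' > next.json && python3 inch.py next.json 15
```

```text
t: 1.15
tool_pos: [0.4318, 0.1325, 0.0911]
orientation: [0.487, 0.873, -0.002, -0.003]
force: [0.1, 0.3, 0.4]
grip_width: 0.0921
finger_force: 0.0
```

```bash
echo '[{"sx": -0.0008,"sy": 0.0016,"sz": 0.045,"finger_gap": 0.092},{"sz": 0.039,"finger_gap": 0.092},{"finger_gap": 0.092},{"finger_gap": 0.045},{"finger_gap": 0.045},{"finger_gap": 0.045},{"finger_gap": 0.045},{"finger_gap": 0.045}]' > next.json && python3 inch.py next.json 15
```

```text
t: 2.15
tool_pos: [0.4362, 0.1327, 0.0098]
orientation: [0.486, 0.874, -0.0, 0.0]
force: [-0.3, -0.3, 3.0]
grip_width: 0.0502
finger_force: 15.0
```

```bash
echo '[{"sz": -0.03,"finger_gap": 0.045},{"sz": -0.045,"az": 0.1735,"finger_gap": 0.045},{"sz": -0.045,"az": 0.1735,"finger_gap": 0.045},{"az": 0.1735,"finger_gap": 0.045},{"sx": -0.0113,"sy": 0.0469,"finger_gap": 0.045},{"sx": -0.0113,"sy": 0.0469,"finger_gap": 0.045},{"sx": -0.0113,"sy": 0.0469,"finger_gap": 0.045},{"sx": -0.0113,"sy": 0.0469,"finger_gap": 0.045}]' > next.json && python3 inch.py next.json 15; echo '[{"finger_gap": 0.045},{"finger_gap": 0.045}]' > next.json && python3 inch.py next.json; python3 - <<'E'
from h import *
from scipy.spatial.transform import Rotation as Rr
s=bot.get_state();print(s['tool_pos'],Rr.from_quat(s['orientation']).as_matrix().round(4))
p,P=wshot("w1");Q=P.reshape(-1,3);Q=Q[~np.isnan(Q[:,0])]
for n,lo,hi in(("half",(.58,.05,.145),(.68,.16,.19)),("long1",(.58,-.07,.078),(.68,.05,.1)),("firstcourse",(.58,.05,.04),(.68,.125,.06))):
    S=Q[np.all((Q>lo)&(Q<hi),1)]
    print(n,len(S))
    if len(S)<20:continue
    r=cv2.minAreaRect(S[:,:2].astype(np.float32)*1000);print(np.round(r[0],1),np.round(r[1],1),round(r[2],2),np.median(S[:,2]).round(4))
    t=S[S[:,2]>np.median(S[:,2])+.0045]
    if len(t)>8: print('  ridge n',len(t),'x=%.4f*y+%.4f'%tuple(np.polyfit(t[:,1],t[:,0],1)),t[:,1].min(),t[:,1].max())
S=Q[np.all((Q>(.6,.1,.05))&(Q<(.67,.15,.1)),1)];print('face',np.percentile(S[:,1],[5,20,50,80,95]),len(S)) if len(S) else 0
E
```

```text
t: 3.15
tool_pos: [0.6263, 0.0938, 0.1287]
orientation: [0.695, 0.719, -0.0, -0.0]
force: [0.7, 0.5, -0.2]
grip_width: 0.0502
finger_force: 15.0
t: 3.4
tool_pos: [0.6241, 0.0943, 0.1287]
orientation: [0.695, 0.719, -0.001, -0.001]
force: [0.9, 0.6, -0.8]
grip_width: 0.0496
finger_force: 15.0
[0.62409911 0.09428238 0.12865666] [[-3.460e-02  9.994e-01 -2.000e-03]
 [ 9.994e-01  3.460e-02  3.000e-04]
 [ 3.000e-04 -1.900e-03 -1.000e+00]]
half 13725
[623.9  95.6] [81.1 51.7] 1.91 0.1586
  ridge n 3360 x=0.2546*y+0.5978 0.07015641803124362 0.12109877461795894
long1 2610
[629.  -17.7] [50.3 81.2] 2.2 0.0836
  ridge n 232 x=-0.0321*y+0.6282 -0.0566472228684464 0.021692470077263257
firstcourse 975
[624.5 106.2] [49.7 14.4] 5.49 0.0436
  ridge n 113 x=-0.0187*y+0.6267 0.09970330850013917 0.11356818462284048
face [0.10092368 0.10318363 0.10802889 0.14193297 0.14889326] 33
```

```bash
echo '[{"sy": 0.001,"sz": 0.03,"finger_gap": 0.045},{"sz": 0.03,"finger_gap": 0.045},{"finger_gap": 0.045},{"sz": 0.005,"finger_gap": 0.045},{"sz": 0.004,"finger_gap": 0.045},{"sz": 0.003,"finger_gap": 0.045},{"sz": 0.002,"finger_gap": 0.045},{"finger_gap": 0.045}]' > next.json && python3 inch.py next.json 10
```

```text
t: 4.45
tool_pos: [0.626, 0.0941, 0.0553]
orientation: [0.695, 0.719, -0.0, -0.0]
force: [-0.1, 0.8, -1.0]
grip_width: 0.0497
finger_force: 10.0
```

```bash
echo '[{"sz": 0.001,"finger_gap": 0.045},{"sz": 0.001,"finger_gap": 0.045},{"finger_gap": 0.045}]' > next.json && python3 inch.py next.json 10; python3 - <<'E'
from h import *
p,P=wshot("w2")
Q=P.reshape(-1,3);Q=Q[~np.isnan(Q[:,0])]
S=Q[np.all((Q>(.605,.07,.07))&(Q<(.645,.12,.1)),1)];print(len(S),np.percentile(S[:,2],[5,50,95]).round(4))
E
```

```text
t: 4.82
tool_pos: [0.6263, 0.094, 0.0538]
orientation: [0.695, 0.719, 0.0, 0.0]
force: [-1.6, -0.3, 2.5]
grip_width: 0.0496
finger_force: 10.0
7509 [0.0824 0.0836 0.0893]
```

```bash
echo '[{"finger_gap": 0.08},{"finger_gap": 0.08},{"finger_gap": 0.08},{"sz": -0.025,"finger_gap": 0.08},{"sz": -0.05,"finger_gap": 0.08},{"finger_gap": 0.08}]' > next.json && python3 inch.py next.json 10;  echo '[{"sx": -0.0528,"sy": -0.0003,"finger_gap": 0},{"sx": -0.0528,"sy": -0.0003,"finger_gap": 0},{"sx": -0.0528,"sy": -0.0003,"finger_gap": 0},{"sx": -0.0528,"sy": -0.0003,"finger_gap": 0},{"sx": -0.0528,"sy": -0.0003,"finger_gap": 0},{"sx": -0.0528,"sy": -0.0003,"finger_gap": 0},{"finger_gap": 0},{"finger_gap": 0}]' > next.json && python3 inch.py next.json; python3 - <<'E'
from h import *
p,P=wshot("w3")
Q=P.reshape(-1,3);Q=Q[~np.isnan(Q[:,0])]
for n,lo,hi in(("half",(.58,.05,.078),(.68,.121,.1)),("long1",(.58,-.07,.078),(.68,.05,.1)),("long2",(.58,-.23,.078),(.68,-.09,.1))):
    S=Q[np.all((Q>lo)&(Q<hi),1)];r=cv2.minAreaRect(S[:,:2].astype(np.float32)*1000) if len(S)>9 else 0
    print(n,len(S),r)
E
```

```text
t: 5.62
tool_pos: [0.6297, 0.094, 0.1337]
orientation: [0.695, 0.719, 0.003, 0.004]
force: [-0.2, 0.8, 0.0]
grip_width: 0.0799
finger_force: 0.0
t: 6.62
tool_pos: [0.6348, -0.2219, 0.1273]
orientation: [0.695, 0.719, 0.0, -0.001]
force: [-0.1, 0.5, 0.8]
grip_width: 0.0021
finger_force: 0.0
half 0 0
long1 511 ((630.32568359375, -55.556827545166016), (49.51618194580078, 4.376694202423096), 2.0074446201324463)
long2 12337 ((633.4114990234375, -152.57907104492188), (50.57118606567383, 100.39710998535156), 1.9362146854400635)
```

```bash
echo '[{"sz": 0.04,"finger_gap": 0},{"sz": 0.025,"finger_gap": 0},{"finger_gap": 0},{"sx": 0.006,"finger_gap": 0},{"sx": 0.004,"finger_gap": 0},{"sx": 0.006,"finger_gap": 0},{"sx": 0.006,"finger_gap": 0},{"sx": 0.006,"finger_gap": 0}]' > next.json && python3 inch.py next.json;echo '[{"sx": 0.006,"finger_gap": 0},{"sx": 0.006,"finger_gap": 0},{"sx": 0.005,"finger_gap": 0},{"sx": 0.004,"finger_gap": 0},{"sx": 0.004,"finger_gap": 0},{"sx": 0.004,"finger_gap": 0}]' > next.json && python3 inch.py next.json
```

```text
t: 7.68
tool_pos: [0.6349, -0.195, 0.0644]
orientation: [0.695, 0.719, 0.0, 0.001]
force: [0.7, -3.3, 2.7]
grip_width: 0.0005
finger_force: 1.7
t: 8.43
tool_pos: [0.6334, -0.1657, 0.0635]
orientation: [0.695, 0.719, -0.0, 0.0]
force: [0.6, -5.9, 4.1]
grip_width: 0.0004
finger_force: 2.8
```

```bash
echo '[{"sx": 0.004,"finger_gap": 0},{"sx": 0.004,"finger_gap": 0},{"sx": 0.004,"finger_gap": 0},{"sx": 0.004,"finger_gap": 0},{"sx": 0.004,"finger_gap": 0},{"sx": 0.003,"finger_gap": 0},{"sx": 0.002,"finger_gap": 0}]' > next.json && python3 inch.py next.json;echo '[{"sx": 0.001,"finger_gap": 0},{"sx": 0.001,"finger_gap": 0},{"finger_gap": 0}]' > next.json && python3 inch.py next.json
```

```text
t: 9.3
tool_pos: [0.6326, -0.141, 0.0635]
orientation: [0.695, 0.719, -0.0, 0.001]
force: [1.0, -5.0, 2.7]
grip_width: 0.0004
finger_force: 2.8
t: 9.68
tool_pos: [0.6325, -0.1391, 0.0635]
orientation: [0.695, 0.719, -0.0, 0.001]
force: [1.0, -5.2, 3.3]
grip_width: 0.0005
finger_force: 2.7
```

```bash
echo '[{"sx": 0.001,"finger_gap": 0},{"sx": 0.001,"finger_gap": 0}]' > next.json && python3 inch.py next.json;echo '[{"sx": 0.001,"finger_gap": 0}]' > next.json && python3 inch.py next.json;echo '[{"sx": 0.0005,"finger_gap": 0}]' > next.json && python3 inch.py next.json;echo '[{"sx": 0.0005,"finger_gap": 0}]' > next.json && python3 inch.py next.json
```

```text
t: 9.93
tool_pos: [0.6324, -0.1374, 0.0635]
orientation: [0.695, 0.719, -0.0, 0.001]
force: [0.7, -5.0, 2.6]
grip_width: 0.0006
finger_force: 3.1
t: 10.05
tool_pos: [0.6324, -0.1364, 0.0635]
orientation: [0.695, 0.719, -0.0, 0.001]
force: [1.0, -5.9, 2.4]
grip_width: 0.0006
finger_force: 3.1
t: 10.18
tool_pos: [0.6324, -0.1359, 0.0635]
orientation: [0.695, 0.719, -0.0, 0.001]
force: [0.7, -6.4, 2.1]
grip_width: 0.0005
finger_force: 3.1
t: 10.3
tool_pos: [0.6324, -0.1354, 0.0635]
orientation: [0.695, 0.719, -0.0, 0.001]
force: [0.7, -6.7, 2.8]
grip_width: 0.0006
finger_force: 3.1
```

```bash
for i in 1; do echo '[{"sx": 0.0005,"finger_gap": 0},{"sx": 0.0005,"finger_gap": 0}]' > next.json && python3 inch.py next.json; echo '[{"sx": 0.0005,"finger_gap": 0},{"sx": 0.0005,"finger_gap": 0}]' > next.json && python3 inch.py next.json; done; python3 - <<'E'
from h import *
p,P=wshot("w4")
z=P[...,2];Q=P.reshape(-1,3);Q=Q[~np.isnan(Q[:,0])]
w=np.array([-.0346,.9994])
# profile of second-course top along wall y, flat strip off the ridge
l=Q[:,:2]@np.array([.9994,.0346]);y=Q[:,:2]@w;c=np.array([.6282,0])@np.array([.9994,.0346])
m=(abs(abs(l-c)-.015)<.005)&(y>-.15)&(y<.16)
b=np.round(y[m]*1000).astype(int)
print([(k,int(np.median(Q[m][b==k,2])*1000)) for k in range(-150,135,1) if (b==k).sum() and abs(np.median(Q[m][b==k,2])-.0835)>.003])
E
```

```text
t: 10.55
tool_pos: [0.6323, -0.1349, 0.0635]
orientation: [0.695, 0.719, -0.001, 0.001]
force: [1.2, -8.8, 2.0]
grip_width: 0.0006
finger_force: 4.1
t: 10.8
tool_pos: [0.6324, -0.1348, 0.0636]
orientation: [0.695, 0.719, -0.001, 0.002]
force: [0.8, -11.1, 2.1]
grip_width: 0.0004
finger_force: 5.3
[(-148, 91), (-147, 102), (-146, 126), (-145, 136), (-140, 195), (-139, 196), (-138, 197), (-137, 196), (-136, 195), (-135, 195), (-134, 196), (-133, 208), (-132, 208), (-131, 196), (-130, 195), (-129, 195), (-128, 195), (-127, 195), (-126, 195), (-125, 188), (-124, 187)]
```

View pics/w4.png

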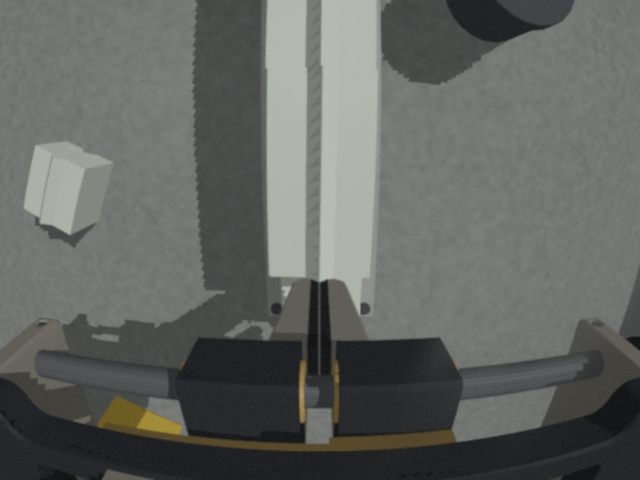

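w4 shows the course closed with no visible joint: long2's rear edge is at v≈275, the first course's open end is beyond it, and the half brick is at (65,190). The push stalled at 11 N, so the course is tight. I'll retreat and go for half2.

```bash
echo '[{"sx": -0.01,"finger_gap": 0},{"sx": -0.02,"finger_gap": 0},{"sz": -0.05,"finger_gap": 0.092},{"sx": -0.01,"sy": -0.06,"sz": -0.02,"finger_gap": 0.092},{"sy": -0.06,"finger_gap": 0.092},{"sy": -0.03,"finger_gap": 0.092},{"finger_gap": 0.092}]' > next.json && python3 inch.py next.json;python3 - <<'E'
from h import *
s=bot.get_state();print(s['tool_pos'])
p,P=wshot("w5");Q=P.reshape(-1,3);Q=Q[~np.isnan(Q[:,0])]
for n,lo,hi in(("half",(.38,-.14,.034),(.51,-.03,.055)),("course",(.58,-.14,.078),(.68,.135,.1)),("first",(.58,-.25,.03),(.68,-.13,.06))):
    S=Q[np.all((Q>lo)&(Q<hi),1)]
    if len(S)<20: print(n,len(S));continue
    r=cv2.minAreaRect(S[:,:2].astype(np.float32)*1000);print(n,len(S),np.round(r[0],1),np.round(r[1],1),round(r[2],2),np.median(S[:,2]).round(4))
    t=S[S[:,2]>np.median(S[:,2])+.0045]
    if len(t)>8: print('  ridge n',len(t),'x=%.4f*y+%.4f'%tuple(np.polyfit(t[:,1],t[:,0],1)),t[:,1].min(),t[:,1].max())
S=Q[np.all((Q>(.6,.1,.093))&(Q<(.67,.15,.12)),1)];print('glass top edge',np.percentile(S[:,1],[2,10]) if len(S) else 0)
E
```

```text
t: 11.72
tool_pos: [0.4833, -0.1775, 0.1323]
orientation: [0.696, 0.718, 0.0, -0.001]
force: [0.9, -0.2, -0.4]
grip_width: 0.0485
finger_force: 0.0
[ 0.48332056 -0.17748452  0.13233926]
half 4226 [441.2 -88.5] [50.4 50.8] 67.51 0.0395
  ridge n 375 x=0.4131*y+0.4781 -0.1117433227958173 -0.06554593879103668
course 11188 [629.7 -51.3] [ 52.8 147.8] 1.81 0.0834
  ridge n 979 x=-0.0280*y+0.6273 -0.12495582202858978 0.01482584518505141
first 2912 [ 633.3 -152. ] [52.  44.9] 1.42 0.0434
  ridge n 256 x=-0.0328*y+0.6277 -0.17439602229073797 -0.13019093704808482
glass top edge 0
```

```bash
echo '[{"sx": 0.0452,"sy": -0.0196,"finger_gap": 0.092},{"sx": 0.0452,"sy": -0.0196,"finger_gap": 0.092},{"sz": 0.02,"az": 0.1417,"finger_gap": 0.092},{"sz": 0.02,"az": 0.1417,"finger_gap": 0.092},{"az": 0.1417,"finger_gap": 0.092},{"finger_gap": 0.092}]' > next.json && python3 inch.py next.json 15
```

```text
t: 12.52
tool_pos: [0.4437, -0.0885, 0.0929]
orientation: [0.83, 0.557, 0.0, -0.0]
force: [0.6, 0.1, 1.5]
grip_width: 0.092
finger_force: 0.0
```

```bash
echo '[{"sx": -0.0009,"sy": -0.0015,"sz": 0.045,"finger_gap": 0.092},{"sz": 0.039,"finger_gap": 0.092},{"finger_gap": 0.092},{"finger_gap": 0.045},{"finger_gap": 0.045},{"finger_gap": 0.045},{"finger_gap": 0.045}]' > next.json && python3 inch.py next.json 15
```

```text
t: 13.4
tool_pos: [0.4415, -0.089, 0.0096]
orientation: [0.831, 0.557, 0.0, 0.001]
force: [-0.5, -0.0, 0.6]
grip_width: 0.0542
finger_force: 0.0
```

```bash
echo '[{"finger_gap": 0.045},{"finger_gap": 0.045},{"sz": -0.03,"finger_gap": 0.045},{"sz": -0.045,"az": -0.1417,"finger_gap": 0.045},{"sz": -0.045,"az": -0.1417,"finger_gap": 0.045},{"az": -0.1417,"finger_gap": 0.045}]' > next.json && python3 inch.py next.json 15; echo '[{"sx": -0.0179,"sy": 0.0474,"finger_gap": 0.045},{"sx": -0.0179,"sy": 0.0474,"finger_gap": 0.045},{"sx": -0.0179,"sy": 0.0474,"finger_gap": 0.045},{"sx": -0.0179,"sy": 0.0474,"finger_gap": 0.045},{"finger_gap": 0.045},{"finger_gap": 0.045}]' > next.json && python3 inch.py next.json 15; python3 - <<'E'
from h import *
p,P=wshot("w6");Q=P.reshape(-1,3);Q=Q[~np.isnan(Q[:,0])]
for n,lo,hi in(("half",(.58,-.2,.145),(.68,-.1,.17)),("halfmid",(.615,-.2,.145),(.65,-.1,.19)),("course",(.58,-.14,.078),(.68,.135,.1)),):
    S=Q[np.all((Q>lo)&(Q<hi),1)]
    if len(S)<20: print(n,len(S));continue
    r=cv2.minAreaRect(S[:,:2].astype(np.float32)*1000);print(n,len(S),np.round(r[0],1),np.round(r[1],1),round(r[2],2),np.median(S[:,2]).round(4))
    t=S[S[:,2]>np.median(S[:,2])+.0045]
    if len(t)>8: print('  ridge n',len(t),'x=%.4f*y+%.4f'%tuple(np.polyfit(t[:,1],t[:,0],1)),t[:,1].min(),t[:,1].max())
E
```

```text
t: 14.15
tool_pos: [0.4435, -0.09, 0.1327]
orientation: [0.693, 0.721, 0.001, 0.004]
force: [-0.1, 0.7, -1.7]
grip_width: 0.0499
finger_force: 15.0
t: 14.9
tool_pos: [0.6319, -0.1533, 0.128]
orientation: [0.695, 0.719, -0.0, -0.001]
force: [0.1, -0.0, -1.5]
grip_width: 0.0497
finger_force: 15.0
half 11686 [ 631.1 -152.5] [77.4 51.6] 0.78 0.1581
  ridge n 1509 x=0.0429*y+0.6376 -0.1778945157421274 -0.1276224778482707
halfmid 7451 [ 632.5 -152.5] [35.  51.9] 0.01 0.1582
  ridge n 891 x=-0.0295*y+0.6269 -0.1778945157421274 -0.1276224778482707
course 16866 [629.9 -54.8] [ 51.3 140.5] 1.68 0.0835
  ridge n 1564 x=-0.0289*y+0.6282 -0.12481820561060795 0.01228222487213383
```

```bash
echo '[{"sx": -0.002,"sy": 0.0015,"sz": 0.03,"finger_gap": 0.045},{"sz": 0.03,"finger_gap": 0.045},{"finger_gap": 0.045},{"sz": 0.005,"finger_gap": 0.045},{"sz": 0.004,"finger_gap": 0.045},{"sz": 0.003,"finger_gap": 0.045},{"sz": 0.002,"finger_gap": 0.045},{"finger_gap": 0.045}]' > next.json && python3 inch.py next.json 10;echo '[{"sz": 0.001,"finger_gap": 0.045},{"finger_gap": 0.045}]' > next.json && python3 inch.py next.json 
```

```text
t: 15.95
tool_pos: [0.6345, -0.1557, 0.0548]
orientation: [0.695, 0.719, -0.0, -0.0]
force: [0.3, 1.0, -0.9]
grip_width: 0.0494
finger_force: 10.0
t: 16.2
tool_pos: [0.6345, -0.1557, 0.0539]
orientation: [0.695, 0.719, -0.0, -0.0]
force: [0.4, 0.2, -0.7]
grip_width: 0.0497
finger_force: 10.0
```

```bash
echo '[{"sz": 0.001,"finger_gap": 0.045},{"sz": 0.0005,"finger_gap": 0.045},{"finger_gap": 0.045}]' > next.json && python3 inch.py next.json;python3 - <<'E'
from h import *
p,P=wshot("w7");Q=P.reshape(-1,3);Q=Q[~np.isnan(Q[:,0])]
for y0,y1 in((-.178,-.135),(-.12,-.06)):
    S=Q[np.all((Q>(.613,y0,.07))&(Q<(.622,y1,.1)),1)];print(len(S),np.percentile(S[:,2],[5,50,95]).round(4))
E
```

```text
t: 16.58
tool_pos: [0.6347, -0.1558, 0.0534]
orientation: [0.695, 0.719, -0.0, 0.0]
force: [-2.1, 0.5, 6.6]
grip_width: 0.0501
finger_force: 10.0
1471 [0.0823 0.0833 0.0843]
2792 [0.0821 0.0832 0.0843]
```

```bash
echo '[{"finger_gap": 0.08},{"finger_gap": 0.08},{"finger_gap": 0.08},{"sz": -0.03,"finger_gap": 0.08},{"sz": -0.05,"finger_gap": 0.08},{"sx": -0.025,"finger_gap": 0},{"sx": -0.022,"finger_gap": 0},{"finger_gap": 0}]' > next.json && python3 inch.py next.json;echo '[{"finger_gap": 0},{"finger_gap": 0},{"finger_gap": 0}]' > next.json && python3 inch.py next.json;python3 - <<'E'
from h import *
p,P=wshot("w8");Q=P.reshape(-1,3);Q=Q[~np.isnan(Q[:,0])]
S=Q[np.all((Q>(.58,-.2,.078))&(Q<(.68,-.08,.1)),1)];print('rear y',np.percentile(S[:,1],[.2,1]))
y=np.round(Q[(abs(Q[:,0]-.617)<.006)&(Q[:,1]>-.2)&(Q[:,1]<-.05)]*1000)
print([(int(k),int(np.median(y[y[:,1]==k,2]))) for k in range(-190,-100) if (y[:,1]==k).any() and abs(np.median(y[y[:,1]==k,2])-83.5)>2])
E
```

```text
t: 17.62
tool_pos: [0.6349, -0.2043, 0.1303]
orientation: [0.696, 0.718, -0.001, -0.001]
force: [-0.8, 0.1, 0.2]
grip_width: 0.0521
finger_force: 0.0
t: 18.0
tool_pos: [0.6361, -0.2021, 0.1322]
orientation: [0.695, 0.719, -0.0, -0.0]
force: [-0.5, -0.2, -0.6]
grip_width: 0.0222
finger_force: 0.0
rear y [-0.18024197 -0.1794056 ]
[(-190, 255), (-189, 259), (-188, 263), (-187, 265), (-186, 265), (-185, 267), (-184, 265), (-183, 265), (-182, 265), (-181, 265), (-180, 277), (-179, 277), (-178, 265), (-177, 264), (-176, 261), (-175, 264), (-174, 264), (-173, 264), (-172, 259), (-171, 256), (-170, 257), (-131, 80), (-130, 54), (-129, 43), (-128, 43), (-127, 43), (-126, 43)]
```

```bash
echo '[{"sz": 0.03,"finger_gap": 0},{"sz": 0.04,"finger_gap": 0},{"finger_gap": 0},{"sx": 0.004,"finger_gap": 0},{"sx": 0.004,"finger_gap": 0},{"sx": 0.003,"finger_gap": 0},{"sx": 0.002,"finger_gap": 0}]' > next.json && python3 inch.py next.json;echo '[{"sx": 0.002,"finger_gap": 0},{"sx": 0.001,"finger_gap": 0}]' > next.json && python3 inch.py next.json;echo '[{"sx": 0.001,"finger_gap": 0},{"finger_gap": 0}]' > next.json && python3 inch.py next.json
```

```text
t: 18.92
tool_pos: [0.6362, -0.1899, 0.0633]
orientation: [0.695, 0.719, 0.0, 0.001]
force: [0.6, -1.9, 0.6]
grip_width: 0.0007
finger_force: 0.7
t: 19.18
tool_pos: [0.6358, -0.187, 0.0628]
orientation: [0.695, 0.719, -0.0, 0.0]
force: [0.7, -0.8, 1.5]
grip_width: 0.0009
finger_force: 0.7
t: 19.42
tool_pos: [0.6356, -0.1857, 0.0624]
orientation: [0.695, 0.719, 0.0, -0.0]
force: [0.5, -1.6, 0.9]
grip_width: 0.0006
finger_force: 0.6
```

```bash
echo '[{"sx": 0.001,"finger_gap": 0},{"finger_gap": 0}]' > next.json && python3 inch.py next.json;echo '[{"sx": 0.0005,"finger_gap": 0},{"sx": 0.0005,"finger_gap": 0}]' > next.json && python3 inch.py next.json;echo '[{"sx": 0.0005,"finger_gap": 0},{"sx": 0.0005,"finger_gap": 0}]' > next.json && python3 inch.py next.json
```

```text
t: 19.68
tool_pos: [0.6354, -0.185, 0.0624]
orientation: [0.695, 0.719, -0.0, 0.0]
force: [-0.6, -3.0, 1.3]
grip_width: 0.0002
finger_force: 1.3
t: 19.92
tool_pos: [0.6354, -0.1849, 0.0624]
orientation: [0.695, 0.719, -0.001, 0.001]
force: [-1.0, -6.9, -0.1]
grip_width: 0.0007
finger_force: 3.2
t: 20.18
tool_pos: [0.6354, -0.1848, 0.0626]
orientation: [0.695, 0.719, -0.001, 0.001]
force: [-0.5, -9.8, -0.6]
grip_width: 0.0007
finger_force: 4.3
```

```bash
echo '[{"sx": 0.0005,"finger_gap": 0},{"sx": 0.0005,"finger_gap": 0}]' > next.json && python3 inch.py next.json;echo '[{"sx": 0.0005,"finger_gap": 0},{"sx": 0.0005,"finger_gap": 0},{"finger_gap": 0}]' > next.json && python3 inch.py next.json; python3 - <<'E'
from h import *
p,P=wshot("w9")
E
```

```text
t: 20.42
tool_pos: [0.6356, -0.1847, 0.0629]
orientation: [0.695, 0.719, -0.001, 0.002]
force: [-0.4, -10.3, -0.6]
grip_width: 0.0004
finger_force: 5.4
t: 20.8
tool_pos: [0.6359, -0.1847, 0.0633]
orientation: [0.695, 0.719, -0.002, 0.003]
force: [-0.2, -12.1, 0.4]
grip_width: 0.0008
finger_force: 6.1
```

```bash
echo '[{"sx": 0.0005,"finger_gap": 0},{"sx": 0.0005,"finger_gap": 0},{"sx": 0.0005,"finger_gap": 0},{"finger_gap": 0}]' > next.json && python3 inch.py next.json; echo '[{"sx": -0.002,"finger_gap": 0},{"sx": -0.004,"finger_gap": 0},{"sx": -0.01,"finger_gap": 0},{"sx": -0.02,"finger_gap": 0},{"sz": -0.04,"finger_gap": 0},{"sz": -0.06,"finger_gap": 0},{"sx": 0.03,"sy": -0.03,"sz": -0.04,"finger_gap": 0},{"sx": 0.04,"sy": -0.04,"finger_gap": 0}]' > next.json && python3 inch.py next.json;echo '[{"sx": 0.05,"finger_gap": 0},{"sx": 0.03,"finger_gap": 0},{"finger_gap": 0}]' > next.json && python3 inch.py next.json; python3 - <<'E'
from h import *
p,P=wshot("w10");cv2.imwrite("pics/w10c.png",cv2.resize(p[:,:,::-1],None,fx=1.25,fy=1.25,interpolation=2))
q,d=bot.capture("side");cv2.imwrite("pics/side1.png",cv2.resize(q[150:330,180:420,::-1],None,fx=3.3,fy=3.3,interpolation=2))
print(bot.get_state()['tool_pos'])
Q=P.reshape(-1,3);Q=Q[~np.isnan(Q[:,0])]
w=np.array([-.0333,.9994]);n=np.array([.9994,.0333]);l=Q[:,:2]@n-.6278;y=Q[:,:2]@w
for s in(-1,1):
    m=(abs(s*l-.016)<.005)&(y>-.23)&(y<.15);b=np.round(y[m]*1000).astype(int);z=Q[m][:,2]
    print(s,[(k,int(np.median(z[b==k])*1000)) for k in range(-225,125) if (b==k).sum() and abs(np.median(z[b==k])-.0835)>.002])
    print('edges',[k for k in range(-230,150) if (b==k).sum()==0][:40])
E
```

```text
t: 21.35
tool_pos: [0.6363, -0.1845, 0.0637]
orientation: [0.695, 0.719, -0.002, 0.004]
force: [0.2, -15.8, 0.6]
grip_width: 0.0001
finger_force: 7.7
t: 22.35
tool_pos: [0.5663, -0.1495, 0.2073]
orientation: [0.695, 0.719, 0.002, 0.004]
force: [-0.0, 0.3, 0.5]
grip_width: 0.0007
finger_force: 0.0
t: 22.72
tool_pos: [0.5614, -0.0667, 0.2026]
orientation: [0.694, 0.72, 0.0, -0.0]
force: [0.5, -1.2, -0.1]
grip_width: 0.0003
finger_force: 0.0
[ 0.56167676 -0.06872344  0.20246454]
-1 [(-219, 0), (-217, 0), (-215, 0), (-213, 0), (-69, 353), (-68, 353), (-67, 353), (-66, 354), (-65, 353), (-64, 353), (-63, 349), (-62, 348), (-61, 347), (-60, 328), (-59, 326), (-58, 325), (104, 93), (105, 93), (106, 100)]
edges [-230, -229, -228, -227, -226, -225, -224, -223, -222, -221, -220, -218, -216, -214, -212, -211, -210, -209, -208, -207, -206, -205, -204, -203, -202, -201, -200, -199, -198, -197, 107, 108, 109, 110, 111, 112, 113, 114, 115, 116]
1 [(-84, 353), (-83, 353), (-82, 353), (-81, 353), (-80, 318), (-79, 353), (-55, 317), (-54, 326), (-53, 327), (104, 92), (105, 98), (106, 103), (107, 103), (108, 103), (109, 102)]
edges [-230, -229, -228, -227, -226, -225, -224, -223, -222, -221, -220, -219, -218, -217, -216, -215, -214, -213, -212, -211, -210, -209, -208, -207, -206, -205, -204, -203, -202, -201, -200, -199, -198, 110, 111, 112, 113, 114, 115, 116]
```

View pics/w10c.png

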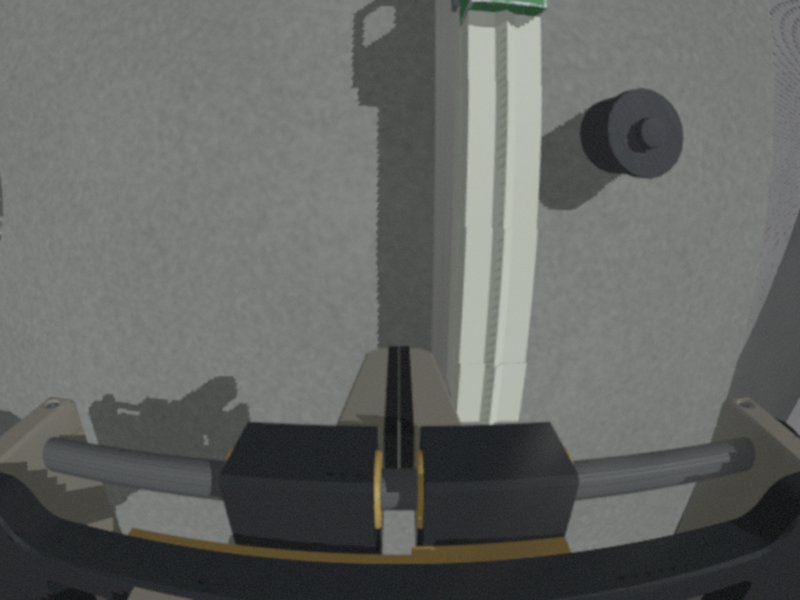

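View pics/side1.png

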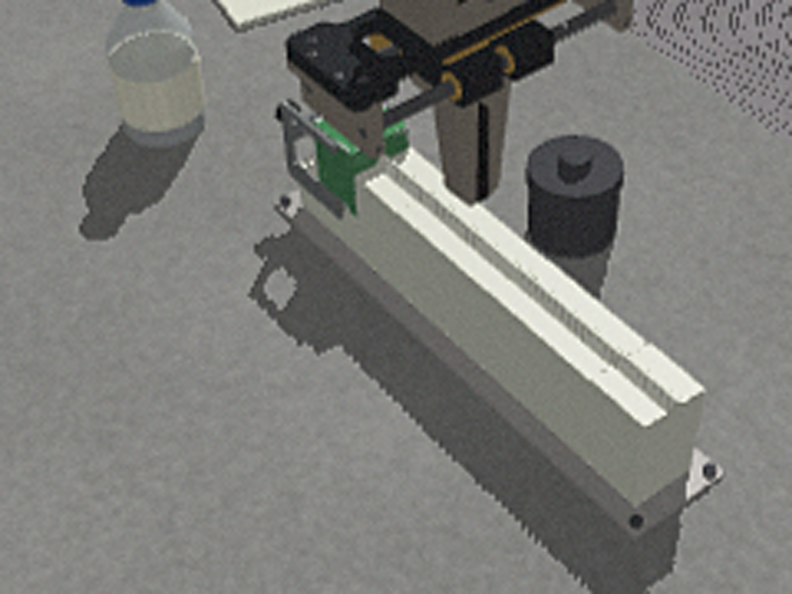

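The pictures show an unbroken course from the glass (v≈12 in the wrist view) to the open end. The joint between long2 and half2 is a hairline at (490,363), and the pot and bottle stand where they were. The top profile is continuous over 300 mm, and the push stalled at 15.8 N. I'm handing it in.

```bash
python3 -c "
from bench import bot
print(bot.close_job())"
```

```text
the job is handed in; nothing more can be done
None
```

The second course is finished and handed in after about 23 s of robot time: half, long, long, half with no visible open joints, pressed against the window block at about 16 N (limit 25 N), with the pot, bottle and meter never touched.

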